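# Wedge a rocking bench power supply steady

## Robot

A 7-joint arm with a two-finger parallel gripper is mounted at the origin on the work surface. World frame = base frame: x ahead of the robot, y to its left, z up, the work surface at z = 0. Lengths are in m, angles in degrees, forces in N, time in s.
With the tool pointing down it reaches from about 0.4 to 0.875 m from the base axis. Payload 6.5 kg.
Tool frame: the origin (TCP) lies between the finger pads; the fingertips stand 11 mm ahead of it and the grasp point (between the pads) lies 8 mm behind it; z points along the fingers, x is the direction in which the jaws open and shut, and the axes are right-handed (so a half turn about z gives the same grasp; the last joint's range is limited). The gripper opens to 85 mm and grips with 20 to 120 N. Pads are 22 mm wide; open, the fingers measure 114 mm over their backs; the gripper's body (76 mm by 85 mm) begins 54 mm behind the grasp point. The pads swing forward as they close: fully open they stand 13 mm farther back than shut.
Start: joints at [64.389, 30.733, -0.252, 88.115, 0.149, 61.152, -4.079], TCP at [0.242, -0.603, 0.242] pointing down, gripper open.
Joint ranges: [-154.64, 154.64], [-21.42, 123.67], [-72.66, 72.17], [13.99, 137.28], [-74.86, 254.86], [10.95, 109.41], [-158.01, 158.01]. Speed limits (degrees/s): [136.94, 136.94, 180, 180, 180, 180, 180].

## Interface

Orientations are given as a 3x3 rotation matrix whose columns are the frame's x, y, z axes.
In Python, from bench import telemetry, vision, close_job gives the robot as it stands.
- The arm moves only by the tool apply_moves, never from a script. Its argument "series" is one flat list of numbers, 7 for each row, row after row: the shift along the world's x, y, z in m, then the turn, a rotation vector about the world's x, y, z in rad, then the closure, from 0 (fully open) to 1 (shut). In form: [x, y, z, ax, ay, az, grip, x, y, z, ax, ay, az, grip, ...]. A call has 1 to 5 rows; each row is the pose to reach, as a shift and turn from the pose commanded when the call began; what a row does not reach only later rows make up. A row lasts 1/8 s, in which the tool goes at most 62.5 mm and 10.7 degrees, less where a joint would pass 70% of its speed; a pose out of reach is approached as far as the arm can. A call with a gripper value outside its range is refused whole. The fingers move at their own pace and stop on an object; the grip force is fixed at half the most. Time passes only in rows, so rows that repeat a pose let the fingers close. It gives the time, the measured TCP pose, the force and the opening at its end, in the units of the state.
- telemetry.state(): the state, without advancing time (a new reading comes with each control period).
- vision.grab_frame(name): name is "scene" or "top" or "wrist"; returns a dict with "img" (420x560x3 uint8, blue, green, red), "depth" (420x560 float32, m along the optical axis (not along the pixel's ray), 0 where there is no reading), "fov_y" (degrees; the focal length in pixels is half the picture's height over the tangent of half this angle, whatever the lens; pixels are square), "cx", "cy" (the principal point, pixels), "position" and "orientation" of the camera in the world. Camera axes: x right, y down, z forward; pixel columns grow to the right and rows downward; lengths in m; the calibration is good to about 2 mm. A picture is of the moment at which its call begins.
- close_job(): hands the job in, once; it reports no verdict.
The state is a dict: "clock": time; "joint_pos": joint angles; "qvel": joint speeds; "joint_torque": joint torques, N m; "eef_pos": TCP position; "orientation": TCP orientation; "ft_force": force on the tool from outside, world axes, zero at the start; "torque": the same for the moment, N m; "grip_width": finger opening in m.
Only numpy, scipy, OpenCV 4.12 (cv2) and the standard library are available. Lean on these libraries where they do the work, as an engineer would, in place of code of your own. Each camera call takes 0.05 s, during which the arm holds its last target. There are 200 camera calls.

## Task

The bench power supply rocks because its rear right foot, as seen from the robot, has lost its rubber boot and hangs clear of the bench. Slide the wooden wedge along the bench, thin end first, and push it under that foot just until it is snug and the supply no longer rocks; then press down firmly with a fingertip on the top of the case above that foot to check that it holds, and leave wedge and supply alone. Do not grip or lift the wedge, shove the supply along the bench or disturb the other things on the bench.

Things in the scene. Friction and masses are not known exactly. Their poses are not given: they have to be found in the camera images.
- supply: Bench power supply, beige box 240 mm deep (x) by 260 wide (y), 3.2 kg, loose. Origin: on the bench under its centre; x to its rear (knobs on the -x side, facing the robot), y to the robot's left, z up. Case underside 16 mm, flat top 121 mm up; black handle on top, 30 mm left of centre, 28 mm high. Rubber feet 16 mm tall, 20 across at (-95,105), (95,105), (-95,-105) mm; short foot at (95,-105).
- short_foot (a point): Centre of the short foot's flat underside, 9 mm above the bench: a bare pale plastic stub 18 mm across, 7 mm tall, under the rear right corner, its centre 25 mm in from the right side and from the rear. The supply stands still on the other three feet, but a press of some 5 N on this corner tips it down 9 mm. Axes as the supply's.
- test_corner (a point): The point of the flat case top straight above the short foot, 121 mm above the bench: where to press for the check; 8 to 15 N makes a firm press. Axes as the supply's.
- wedge: Plain brown hardwood wedge, 140 mm long, 45 wide, 70 g, flat on the bench; its top slopes evenly from 2 mm high at the thin end to 25 mm at the thick end (1 mm in 6.1). Origin: middle of its underside; x along it to the thin end (+70 mm; upright thick end face at -70 mm), z up. It fills the 9 mm gap when the foot's centre is 36 mm ahead of its origin; 80 mm of it then stick out of the case.
- wedge_nose (a point): Middle of the lower edge of the wedge's thin end. Axes as the wedge's.
- wedge_back (a point): Middle of the wedge's thick end face, 12.5 mm above the bench: where to push. The wedge slides with under 1 N until its slope meets the foot; then the push climbs steeply within a few mm: 3 to 6 N is snug, and from about 9 N the supply itself begins to slide along. Friction keeps the wedge where it is left. Axes as the wedge's.
- multimeter: Bystander: black handheld multimeter lying flat, 165 x 80 x 34 mm (x along its length), up to 45 mm tall at the dial. Origin under its centre.
- breadboard: Bystander: white breadboard with small components, 165 x 55 x 9 mm, components to 20 mm. Origin under its centre, x along its length.
- screwdriver: Bystander: screwdriver with a black handle, 180 mm long, lying along its x axis, about 30 mm thick at most.
- tape_roll: Bystander: black roll of tape lying flat, 84 mm across, 19 mm tall, hole 52 mm. Origin under its centre.
- nose_cone: Bystander: yellow domed nose cone standing on its base, 90 mm across, 77 mm tall. Origin under its centre.
- offcut: Bystander: square-edged plywood offcut, 60 x 40 x 18 mm, not a wedge. Origin under its centre.
- marker: Bystander: marker pen, white with a black cap, lying along its x axis, 142 mm long, 15 mm thick.
Things that resemble listed ones, but are neither listed nor needed, are in the scene too. What is meant by the wedge is not turquoise, and is the smaller of those in its own colour.

How it is judged:
By the outcome, as a careful person would: the job done as asked, in the order asked, and still so for the second after the job is handed in, with the robot touching nothing.
It also fails if it takes over 72 s, if anything falls off the work surface, if the arm or the gripper's body presses on something with over 40 N, if the wrist force passes 120 N, or if a joint passes its speed limit or range.

## Working session

There is one attempt and no reset: what is moved stays moved. The work goes in short steps, Python scripts to look and compute and a tool call to move; the robot and the scene stay as the last step left them, time stands still between calls to the robot, and variables do not carry over. Pictures are saved under pics/ and viewed, about 8 in all and at most 12, crops included, and the job is handed in when it is done.

Besides the shell and the picture viewer there is one more tool, called after "Emit:" as name(argument=value, ...) on one line, values as JSON. apply_moves: Moves the arm, as the interface text tells. Its arguments: {"type":"object","properties":{"series":{"type":"array"}},"required":["series"]}

```bash
mkdir -p pics; cat > h.py <<'E'
import numpy as np, cv2
from bench import telemetry, vision, close_job
def grab(n,save=None):
    f=vision.grab_frame(n)
    if save: cv2.imwrite('pics/'+save,f['img'])
    np.savez('%s.npz'%n,**f)
    return f
def load(n): return dict(np.load('%s.npz'%n))
def ray(f,u,v):
    fl=210/np.tan(np.radians(float(f['fov_y']))/2)
    u=np.asarray(u,float);v=np.asarray(v,float)
    d=np.stack([(u-f['cx'])/fl,(v-f['cy'])/fl,np.ones_like(u)],-1)
    return d@np.array(f['orientation']).T
def plane(f,u,v,z):
    d=ray(f,u,v);p=np.array(f['position']);return p+d*((z-p[2])/d[...,2])[...,None]
def cloud(f):
    v,u=np.mgrid[:420,:560]
    return np.array(f['position'])+ray(f,u,v)*f['depth'][...,None]
E
python3 - <<'E'
from h import *
a=grab('top');b=grab('scene')
for f in(a,b):print(f['position'],np.round(f['orientation'],3).tolist(),f['fov_y'])
cv2.imwrite('pics/top.png',cv2.resize(a['img'],(800,600)));cv2.imwrite('pics/scene.png',cv2.resize(b['img'],(800,600)))
s=telemetry.state();print(s)
E
```

```text
[ 0.38763093 -0.03758356  1.21870405] [[-0.02, -0.991, 0.134], [-1.0, 0.018, -0.02], [0.017, -0.134, -0.991]] 50.55089837259399
[0.83223512 0.4187515  0.93483069] [[-0.829, 0.475, -0.293], [0.558, 0.692, -0.458], [-0.015, -0.543, -0.839]] 53.367231389639414
{'clock': 0.1, 'joint_pos': array([64.39138752, 30.77216015, -0.25597536, 88.16557622,  0.14848107,
       61.152343  , -4.07990095]), 'qvel': array([ 0.03513725, -0.0921279 , -0.06686479, -0.17730172,  0.09318371,
       -0.07790513, -0.03730748]), 'joint_torque': array([ 2.87620074e-03, -5.84568608e+01,  1.05200350e+00, -2.59779543e+01,
        1.26247012e-02,  4.56975598e-03, -1.16373752e-05]), 'eef_pos': array([ 0.24135263, -0.60292903,  0.24150801]), 'orientation': array([[ 3.71699368e-01, -9.28352914e-01, -6.68177038e-04],
       [-9.28351838e-01, -3.71699957e-01,  1.41679507e-03],
       [-1.56364721e-03,  9.36815501e-05, -9.99998773e-01]]), 'ft_force': array([-0.05269245,  0.4439088 , -0.24036255]), 'torque': array([ 0.00090914,  0.01022646, -0.00730372]), 'grip_width': 0.08507437989238618}
```

View pics/top.png

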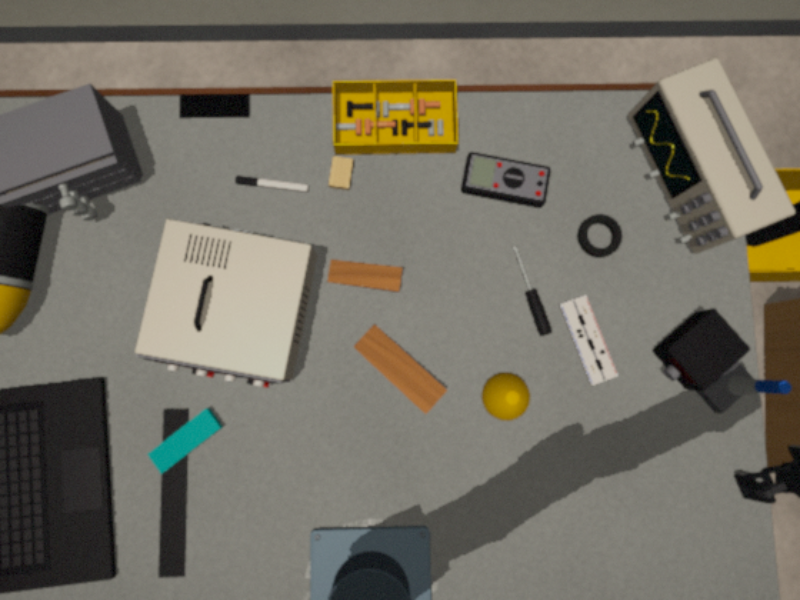

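View pics/scene.png

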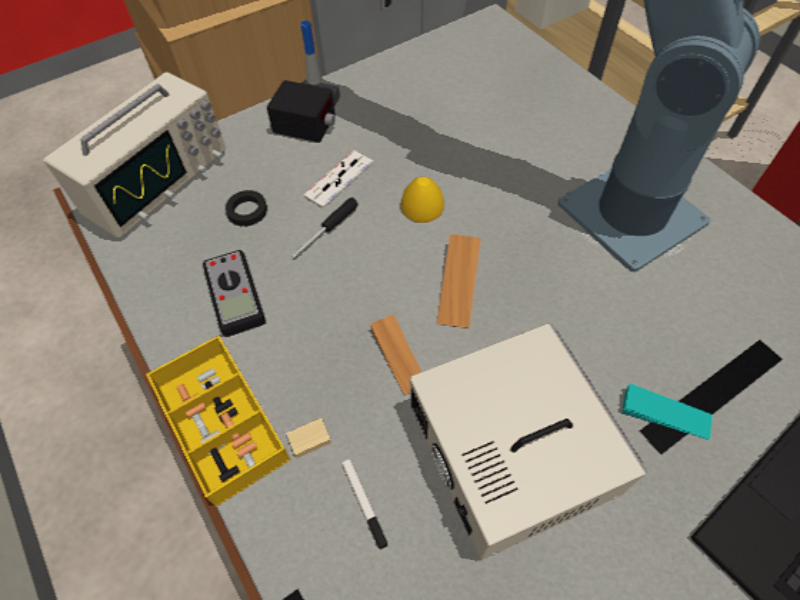

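The top view shows the supply at (228,300), a turquoise wedge at (185,440), a small brown wedge at (365,275), a larger brown one at (400,368), and the plywood offcut at (341,172). By the description I choose the small brown one at (365,275). Next I measure both things and make a close crop.

```bash
python3 - <<'E'
from h import *
crops=[]
for n in('top','scene'):
    f=load(n);C=cloud(f);hsv=cv2.cvtColor(f['img'],cv2.COLOR_BGR2HSV)
    m=((abs(C[...,2]-.121)<.008)&(hsv[...,1]<70)&(hsv[...,2]>120)&(C[...,0]<.9)&(C[...,1]>-.05)&(C[...,1]<.6)).astype('uint8')
    m=cv2.morphologyEx(m,cv2.MORPH_CLOSE,np.ones((9,9)))
    c=max(cv2.findContours(m,0,2)[0],key=cv2.contourArea)[:,0]
    P=plane(f,c[:,0],c[:,1],.121)[:,:2].astype('f4')*1000
    print(n,'supply',cv2.minAreaRect(P),cv2.boxPoints(cv2.minAreaRect(P)).round().tolist())
    m=((hsv[...,0]>4)&(hsv[...,0]<20)&(hsv[...,1]>90)&(C[...,2]<.06)&(C[...,0]>.2)&(C[...,0]<.9)&(abs(C[...,1])<.35)).astype('uint8')
    for c in cv2.findContours(m,0,2)[0]:
        if cv2.contourArea(c)<250: continue
        mm=np.zeros_like(m);cv2.drawContours(mm,[c],0,1,-1);mm=cv2.erode(mm,np.ones((3,3)))
        p=C[mm>0]*1000;d=p-p.mean(0)
        xy=d[:,:2];g=np.linalg.lstsq(np.c_[xy,np.ones(len(xy))],p[:,2],rcond=None)[0]
        r=cv2.minAreaRect(plane(f,c[:,0,0],c[:,0,1],.0135)[:,:2].astype('f4')*1000)
        print(n,c[:,0].mean(0),'mean',p.mean(0).round(1),'slope',g.round(3),r,cv2.boxPoints(r).round().tolist())
f=load('top');crops=cv2.resize(f['img'][140:300,90:330],None,fx=3,fy=3,interpolation=2)
cv2.imwrite('pics/c1.png',crops)
E
```

```text
top supply ((516.4149780273438, 244.9225311279297), (260.69696044921875, 246.64056396484375), 78.6150894165039) [[370.0, 141.0], [612.0, 93.0], [663.0, 348.0], [421.0, 397.0]]
top [283.73529412 257.11764706] mean [394.  -60.8  23.5] slope [-0.391  0.17  23.501] ((394.93536376953125, -60.30165100097656), (185.7510986328125, 61.36893081665039), 46.70335388183594) [[309.0, -107.0], [354.0, -149.0], [481.0, -14.0], [436.0, 28.0]]
top [253.91666667 192.75      ] mean [573.1   1.9  16.5] slope [-1.698  0.062 16.451] ((573.8624877929688, 3.0075302124023438), (139.69898986816406, 47.74225616455078), 81.67288208007812) [[540.0, -63.0], [587.0, -70.0], [608.0, 69.0], [560.0, 76.0]]
scene supply ((519.8889770507812, 248.4680633544922), (260.3204650878906, 245.87705993652344), 78.68912506103516) [[374.0, 145.0], [615.0, 97.0], [666.0, 352.0], [425.0, 400.0]]
scene [277.35643564 245.23762376] mean [577.3   0.8  18.3] slope [1.6910e+00 5.0000e-03 1.8298e+01] ((576.334716796875, 5.2310028076171875), (152.57510375976562, 47.71711730957031), 79.39189910888672) [[539.0, -65.0], [586.0, -74.0], [614.0, 76.0], [567.0, 85.0]]
scene [320.04255319 196.89361702] mean [400.3 -52.8  21.1] slope [ 0.173  0.339 21.113] ((393.6665954589844, -60.78404998779297), (208.19651794433594, 60.80347442626953), 46.37540817260742) [[300.0, -115.0], [344.0, -157.0], [487.0, -6.0], [443.0, 36.0]]
```

View pics/c1.png

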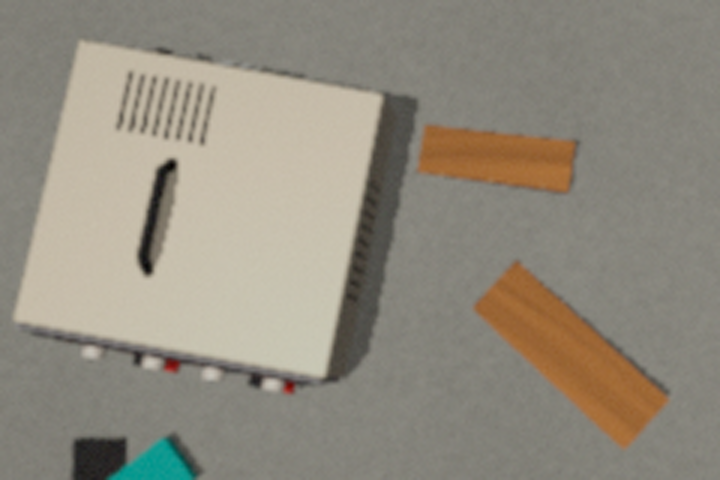

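The crop shows the small wedge at crop pixel (497,158). It lies in front of the supply's right side near the rear, with its narrow-looking end towards the case. I'm moving near it now and will check the slope direction with the wrist view.

Emit:
apply_moves(series=[0.03,0.044,0.01,0,0,0.1,1,0.06,0.088,0.02,0,0,0.2,1,0.09,0.133,0.03,0,0,0.31,1,0.12,0.177,0.03,0,0,0.41,1,0.15,0.222,0.03,0,0,0.52,1])

```text
clock: 0.72
eef_pos: [0.3922, -0.3799, 0.2722]
orientation: [[0.786, -0.618, -0.0], [-0.618, -0.786, -0.0], [-0.0, 0.0, -1.0]]
ft_force: [0.6, -0.2, -0.9]
grip_width: -0.0001
```

Emit:
apply_moves(series=[0.03,0.044,0,0,0,0.1,1,0.06,0.088,0,0,0,0.2,1,0.09,0.133,0,0,0,0.31,1,0.12,0.177,0,0,0,0.41,1,0.148,0.221,0,0,0,0.52,1])

```text
clock: 1.35
eef_pos: [0.5402, -0.159, 0.2721]
orientation: [[0.989, -0.146, -0.0], [-0.146, -0.989, -0.0], [-0.0, 0.0, -1.0]]
ft_force: [1.4, 0.2, 0.2]
grip_width: -0.0
```

```bash
python3 - <<'E'
from h import *
f=grab('wrist','w1.png');s=telemetry.state();print(s['clock'],s['eef_pos'],s['orientation'][:,1],s['ft_force'],s['grip_width']);print(f['position'],f['orientation'])
C=cloud(f);hsv=cv2.cvtColor(f['img'],cv2.COLOR_BGR2HSV)
m=((hsv[...,0]>4)&(hsv[...,0]<20)&(hsv[...,1]>90)).astype('uint8')
for c in cv2.findContours(m,0,2)[0]:
    if cv2.contourArea(c)<400: continue
    mm=np.zeros_like(m);cv2.drawContours(mm,[c],0,1,-1);mm=cv2.erode(mm,np.ones((7,7)))
    p=C[mm>0]*1000;q=p[(p[:,2]>-5)&(p[:,2]<40)];g=np.linalg.lstsq(np.c_[q[:,:2],np.ones(len(q))],q[:,2],rcond=None)[0]
    print(c[:,0].mean(0),len(p),len(q),q.mean(0).round(1),'slope',g.round(3))
    P=plane(f,c[:,0,0],c[:,0,1],.0135)[:,:2].astype('f4')*1000;r=cv2.minAreaRect(P);print(r)
    a=cv2.approxPolyDP(c,6,True)[:,0];print(a.tolist(),plane(f,a[:,0],a[:,1],0.0).round(4)[:,:2].tolist())
E
```

```text
1.4 [ 0.54381597 -0.15035854  0.27240924] [-0.13252873 -0.99116291 -0.0056764 ] [3.25582192 6.48615086 0.84485361] 5.3335124395371625e-05
[ 0.55049976 -0.09261489  0.40311974] [[ 9.89231949e-01 -1.40947370e-01 -3.94206819e-02]
 [-1.46353734e-01 -9.54235266e-01 -2.60798087e-01]
 [-8.57800399e-04  2.63759164e-01 -9.64588186e-01]]
[293.88888889  42.92592593] 2867 2851 [570.6 -32.2  19.1] slope [-2.7000e-02 -1.6100e-01  2.9235e+01]
((570.6332397460938, -33.31249237060547), (63.9736442565918, 46.264652252197266), 81.58057403564453)
[[272, 0], [272, 71], [316, 72], [319, 1]] [[0.554, 0.0048], [0.5439, -0.0597], [0.5882, -0.0672], [0.5991, -0.0028]]
[124.60273973  98.57534247] 10745 10695 [398.4 -60.   17.3] slope [-0.117 -0.114 57.094]
((392.827880859375, -60.90980529785156), (193.07374572753906, 69.74683380126953), 45.93193435668945)
[[162, 0], [143, 4], [49, 151], [99, 185], [116, 176], [202, 33]] [[0.448, 0.0205], [0.4289, 0.0197], [0.2937, -0.1049], [0.3368, -0.1491], [0.358, -0.142], [0.4806, -0.0143]]
```

View pics/w1.png

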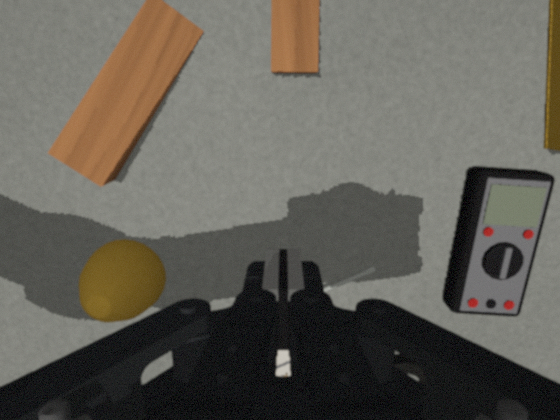

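The wrist view shows the small wedge at (295,40). Its slope is −0.161 per mm along +y, so the thin end points at the supply and the thick end is at about (0.566, −0.064). It is already aimed at the foot, about (0.5905, 0.125). I'm lowering the shut fingers behind the thick end.

Emit:
apply_moves(series=[0.005,0.015,-0.055,0,0,0,1,0.01,0.03,-0.11,0,0,0,1,0.015,0.045,-0.165,0,0,0,1,0.021,0.06,-0.215,0,0,0,1,0.021,0.06,-0.236,0,0,0,1])

```text
clock: 2.02
eef_pos: [0.5589, -0.0988, 0.0336]
orientation: [[0.989, -0.147, -0.004], [-0.147, -0.989, 0.001], [-0.004, -0.001, -1.0]]
ft_force: [-1.0, -0.0, 0.6]
grip_width: -0.0
```

Emit:
apply_moves(series=[0,0,-0.012,0,0,0,1,0,0,-0.02,0,0,0,1,0,0,-0.02,0,0,0,1,0,0,-0.02,0,0,0,1,0,0,-0.02,0,0,0,1])

```text
clock: 2.65
eef_pos: [0.5611, -0.1006, 0.0171]
orientation: [[0.989, -0.15, 0.001], [-0.15, -0.989, -0.0], [0.001, 0.0, -1.0]]
ft_force: [-0.2, -0.1, -0.5]
grip_width: -0.0001
```

```bash
python3 - <<'E'
from h import *
s=telemetry.state();print(s['clock'],s['eef_pos'],s['ft_force'])
E
```

```text
2.65 [ 0.56109876 -0.10064105  0.01705112] [-0.21995948 -0.05473649 -0.52158557]
```

Emit:
apply_moves(series=[0.0012,0.008,-0.0005,0,0,0,1,0.0024,0.016,-0.001,0,0,0,1,0.0033,0.022,-0.001,0,0,0,1,0.0041,0.028,-0.001,0,0,0,1,0.005,0.034,-0.001,0,0,0,1])

```text
clock: 3.28
eef_pos: [0.5656, -0.0662, 0.0153]
orientation: [[0.989, -0.149, -0.0], [-0.149, -0.989, -0.0], [-0.0, 0.0, -1.0]]
ft_force: [-0.7, -0.4, -0.4]
grip_width: 0.0003
```

Emit:
apply_moves(series=[0.0012,0.008,0,0,0,0,1,0.0024,0.016,0,0,0,0,1,0.0036,0.024,0,0,0,0,1,0.0046,0.031,0,0,0,0,1,0.0053,0.036,0,0,0,0,1])

```text
clock: 3.9
eef_pos: [0.5709, -0.0298, 0.0153]
orientation: [[0.989, -0.149, -0.0], [-0.149, -0.989, 0.0], [-0.0, -0.0, -1.0]]
ft_force: [0.1, -0.6, 0.0]
grip_width: 0.0
```

Emit:
apply_moves(series=[0.0007,0.005,0,0,0,0,1,0.0015,0.01,0,0,0,0,1,0.0022,0.014,0,0,0,0,1,0.0022,0.014,0,0,0,0,1,0.0022,0.014,0,0,0,0,1])

```text
clock: 4.53
eef_pos: [0.573, -0.0165, 0.0152]
orientation: [[0.989, -0.149, -0.0], [-0.149, -0.989, -0.0], [-0.0, 0.0, -1.0]]
ft_force: [0.0, -0.3, -0.6]
grip_width: 0.0002
```

```bash
python3 - <<'E'
from h import *
s=telemetry.state();print(s['clock'],s['eef_pos'],s['ft_force'])
f=grab('top');w=grab('scene')
for n,f in(('top',f),('scene',w)):
    C=cloud(f);hsv=cv2.cvtColor(f['img'],cv2.COLOR_BGR2HSV)
    m=((hsv[...,0]>4)&(hsv[...,0]<20)&(hsv[...,1]>90)&(C[...,2]<.06)&(C[...,0]>.52)&(C[...,0]<.7)&(abs(C[...,1])<.2)).astype('uint8')
    c=max(cv2.findContours(m,0,2)[0],key=cv2.contourArea);r=cv2.minAreaRect(plane(f,c[:,0,0],c[:,0,1],.0135)[:,:2].astype('f4')*1000);print(n,r)
cv2.imwrite('pics/c2.png',np.hstack([cv2.resize(load('top')['img'][120:300,70:310],(400,300)),cv2.resize(w['img'][180:420,220:500],(350,300))]))
E
```

```text
4.525 [ 0.57303465 -0.01650925  0.01524657] [ 0.01463928 -0.33999389 -0.59475789]
top ((582.0382690429688, 63.187931060791016), (75.88152313232422, 46.09259033203125), 82.92127227783203)
scene ((580.3694458007812, 45.009117126464844), (108.49405670166016, 47.74161911010742), 80.64419555664062)
```

View pics/c2.png

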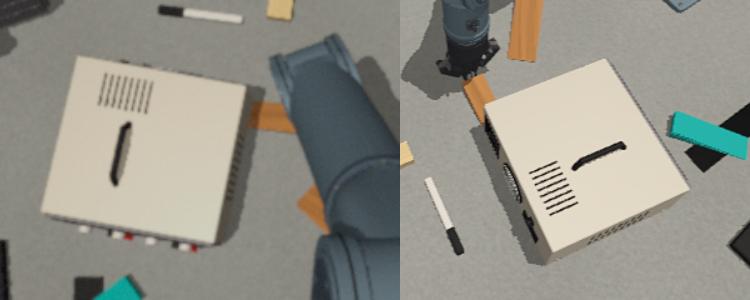

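The view shows the wedge lying straight with its thin end at the right side of the case, at (265,115) in the left panel, and the supply unmoved. The force is still about 0.3 N. I'll carry on slowly.

Emit:
apply_moves(series=[0.0006,0.004,0,0,0,0,1,0.0012,0.008,0,0,0,0,1,0.0018,0.012,0,0,0,0,1,0.0021,0.014,0,0,0,0,1,0.0021,0.014,0,0,0,0,1])

```text
clock: 5.25
eef_pos: [0.5752, -0.0021, 0.0153]
orientation: [[0.989, -0.149, 0.0], [-0.149, -0.989, 0.0], [0.0, -0.0, -1.0]]
ft_force: [0.2, -0.3, -0.3]
grip_width: 0.0003
```

Emit:
apply_moves(series=[0.0001,0.001,0,0,0,0,1,0.0003,0.002,0,0,0,0,1,0.0004,0.003,0,0,0,0,1,0.0004,0.003,0,0,0,0,1])

```text
clock: 5.75
eef_pos: [0.5756, 0.0007, 0.0153]
orientation: [[0.989, -0.149, 0.0], [-0.149, -0.989, 0.0], [0.0, -0.0, -1.0]]
ft_force: [0.4, -0.4, -0.1]
grip_width: -0.0
```

Emit:
apply_moves(series=[0.0001,0.001,0,0,0,0,1,0.0003,0.002,0,0,0,0,1,0.0003,0.002,0,0,0,0,1])

```text
clock: 6.12
eef_pos: [0.5759, 0.0028, 0.0153]
orientation: [[0.989, -0.149, 0.0], [-0.149, -0.989, 0.0], [0.0, -0.0, -1.0]]
ft_force: [-0.4, -0.3, -0.6]
grip_width: -0.0001
```

Emit:
apply_moves(series=[0.0001,0.001,0,0,0,0,1,0.0003,0.002,0,0,0,0,1,0.0003,0.002,0,0,0,0,1])

```text
clock: 6.5
eef_pos: [0.5762, 0.0048, 0.0153]
orientation: [[0.989, -0.149, 0.0], [-0.149, -0.989, 0.0], [0.0, -0.0, -1.0]]
ft_force: [0.1, 0.1, 0.4]
grip_width: -0.0003
```

Emit:
apply_moves(series=[0.0001,0.001,0,0,0,0,1,0.0001,0.001,0,0,0,0,1])

```text
clock: 6.75
eef_pos: [0.5763, 0.0057, 0.0153]
orientation: [[0.989, -0.149, 0.0], [-0.149, -0.989, 0.0], [0.0, -0.0, -1.0]]
ft_force: [-0.1, -0.6, -0.3]
grip_width: -0.0001
```

Emit:
apply_moves(series=[0.0001,0.001,0,0,0,0,1,0.0001,0.001,0,0,0,0,1])

```text
clock: 7.0
eef_pos: [0.5764, 0.0067, 0.0153]
orientation: [[0.989, -0.149, 0.0], [-0.149, -0.989, 0.0], [0.0, -0.0, -1.0]]
ft_force: [0.5, 0.4, 0.4]
grip_width: 0.0003
```

Emit:
apply_moves(series=[0.0001,0.001,0,0,0,0,1,0.0001,0.001,0,0,0,0,1])

```text
clock: 7.25
eef_pos: [0.5765, 0.0074, 0.0153]
orientation: [[0.989, -0.149, -0.0], [-0.149, -0.989, -0.0], [-0.0, 0.0, -1.0]]
ft_force: [0.0, -0.7, 1.5]
grip_width: -0.0002
```

Emit:
apply_moves(series=[0.0002,0.001,0,0,0,0,1,0.0002,0.001,0,0,0,0,1])

```text
clock: 7.5
eef_pos: [0.5766, 0.0079, 0.0153]
orientation: [[0.989, -0.15, -0.0], [-0.15, -0.989, -0.001], [-0.0, 0.001, -1.0]]
ft_force: [0.3, -3.5, 0.8]
grip_width: 0.0001
```

Emit:
apply_moves(series=[0.0001,0.0004,0,0,0,0,1,0.0001,0.0004,0,0,0,0,1])

```text
clock: 7.75
eef_pos: [0.5766, 0.0081, 0.0153]
orientation: [[0.989, -0.15, -0.0], [-0.15, -0.989, -0.001], [-0.0, 0.001, -1.0]]
ft_force: [-0.5, -4.5, 2.2]
grip_width: -0.0001
```

Emit:
apply_moves(series=[0,0,0,0,0,0,1])

```text
clock: 7.88
eef_pos: [0.5767, 0.0081, 0.0153]
orientation: [[0.989, -0.15, -0.0], [-0.15, -0.989, -0.001], [-0.0, 0.001, -1.0]]
ft_force: [-1.1, -5.0, 2.0]
grip_width: 0.0
```

The push has reached about 4.9 N, which is snug, at the predicted place. I'm backing straight off, then up, and looking.

Emit:
apply_moves(series=[-0.001,-0.007,0,0,0,0,1,-0.003,-0.02,0,0,0,0,1,-0.006,-0.04,0,0,0,0,1,-0.006,-0.04,0.05,0,0,0,1,-0.006,-0.04,0.11,0,0,0,1])

```text
clock: 8.5
eef_pos: [0.5695, -0.0329, 0.1255]
orientation: [[0.988, -0.151, -0.003], [-0.151, -0.989, -0.0], [-0.003, 0.001, -1.0]]
ft_force: [1.6, -0.1, 0.5]
grip_width: 0.0003
```

Emit:
apply_moves(series=[0,0,0.06,0,0,0,1,0,-0.04,0.12,0,0,0,1,0,-0.08,0.12,0,0,0,1,0,-0.12,0.12,0,0,0,1,0,-0.12,0.12,0,0,0,1])

```text
clock: 9.12
eef_pos: [0.5695, -0.1572, 0.2451]
orientation: [[0.988, -0.157, -0.001], [-0.157, -0.988, -0.003], [-0.0, 0.003, -1.0]]
ft_force: [-0.7, 0.6, -0.8]
grip_width: 0.0001
```

```bash
cat > m.py <<'E'
from h import *
def meas():
  s=telemetry.state();print(s['clock'],s['eef_pos'],s['ft_force'])
  for n in('top','scene'):
    f=grab(n);C=cloud(f);hsv=cv2.cvtColor(f['img'],cv2.COLOR_BGR2HSV)
    m=((abs(C[...,2]-.121)<.008)&(hsv[...,1]<70)&(hsv[...,2]>120)&(C[...,0]<.9)&(C[...,1]>-.05)&(C[...,1]<.6)).astype('uint8')
    m=cv2.morphologyEx(m,cv2.MORPH_CLOSE,np.ones((9,9)))
    c=max(cv2.findContours(m,0,2)[0],key=cv2.contourArea)[:,0]
    print(n,'supply',cv2.minAreaRect(plane(f,c[:,0],c[:,1],.121)[:,:2].astype('f4')*1000))
    q=C[cv2.erode(m,np.ones((9,9)))>0]*1000;q=q[abs(q[:,2]-121)<10]
    print(' top plane tilt',np.linalg.lstsq(np.c_[q[:,:2]-[518,246],np.ones(len(q))],q[:,2],rcond=None)[0].round(4))
    m=((hsv[...,0]>4)&(hsv[...,0]<20)&(hsv[...,1]>90)&(C[...,2]<.06)&(C[...,0]>.52)&(C[...,0]<.7)&(abs(C[...,1])<.2)).astype('uint8')
    c=max(cv2.findContours(m,0,2)[0],key=cv2.contourArea);r=cv2.minAreaRect(plane(f,c[:,0,0],c[:,0,1],.018)[:,:2].astype('f4')*1000);print(n,'wedge',r,cv2.boxPoints(r).round().tolist())
  cv2.imwrite('pics/c%d.png'%(s['clock']*100),np.hstack([cv2.resize(load('top')['img'][120:300,70:310],(400,300)),cv2.resize(f['img'][180:420,220:500],(350,300))]))
meas()
E
python3 m.py; ls pics
```

```text
9.125 [ 0.56948466 -0.15719197  0.24509649] [-0.74662224  0.6479203  -0.76180789]
top supply ((516.5106201171875, 245.01502990722656), (260.5391845703125, 246.41249084472656), 78.64167022705078)
 top plane tilt [ 1.000000e-04 -3.000000e-04  1.216377e+02]
top wedge ((581.3893432617188, 59.06488037109375), (82.83211517333984, 47.539703369140625), 82.32022094726562) [[552.0, 21.0], [599.0, 15.0], [610.0, 97.0], [563.0, 103.0]]
scene supply ((519.8363037109375, 248.44046020507812), (260.2947692871094, 245.70559692382812), 78.6305160522461)
 top plane tilt [0.000000e+00 1.200000e-03 1.222347e+02]
scene wedge ((583.2883911132812, 59.00832748413086), (83.39128112792969, 48.13377380371094), 80.64433288574219) [[553.0, 22.0], [600.0, 14.0], [614.0, 96.0], [566.0, 104.0]]
c1.png
c2.png
c912.png
scene.png
top.png
w1.png
```

The supply hasn't moved, and about 82 mm of the wedge sticks out of the case. Next is the press at the test corner, about (0.591, 0.125).

Emit:
apply_moves(series=[0.004,0.055,0,0,0,0,1,0.009,0.11,0,0,0,0,1,0.013,0.165,0,0,0,0,1,0.017,0.22,0,0,0,0,1,0.0215,0.27,0,0,0,0,1])

```text
clock: 9.85
eef_pos: [0.5915, 0.1224, 0.2453]
orientation: [[0.989, -0.147, -0.0], [-0.147, -0.989, 0.001], [-0.0, -0.001, -1.0]]
ft_force: [0.7, -0.7, -0.8]
grip_width: 0.0
```

Emit:
apply_moves(series=[0,0.012,-0.04,0,0,0,1,0,0.012,-0.08,0,0,0,1,0,0.012,-0.1,0,0,0,1,0,0.012,-0.104,0,0,0,1,0,0.012,-0.104,0,0,0,1])

```text
clock: 10.48
eef_pos: [0.593, 0.1312, 0.1423]
orientation: [[0.989, -0.15, 0.001], [-0.15, -0.989, 0.0], [0.001, -0.001, -1.0]]
ft_force: [0.5, 0.2, 0.1]
grip_width: -0.0002
```

Emit:
apply_moves(series=[0,0,-0.002,0,0,0,1,0,0,-0.004,0,0,0,1,0,0,-0.005,0,0,0,1,0,0,-0.006,0,0,0,1,0,0,-0.006,0,0,0,1])

```text
clock: 11.1
eef_pos: [0.5922, 0.1309, 0.1352]
orientation: [[0.989, -0.149, -0.0], [-0.149, -0.989, -0.0], [-0.0, 0.0, -1.0]]
ft_force: [0.0, 0.3, 0.6]
grip_width: 0.0001
```

Emit:
apply_moves(series=[-0.001,-0.006,0,0,0,0,1,-0.001,-0.006,0,0,0,0,1,-0.001,-0.006,-0.001,0,0,0,1,-0.001,-0.006,-0.002,0,0,0,1,-0.001,-0.006,-0.002,0,0,0,1])

```text
clock: 11.72
eef_pos: [0.5912, 0.1251, 0.1332]
orientation: [[0.989, -0.149, -0.0], [-0.149, -0.989, 0.0], [-0.0, 0.0, -1.0]]
ft_force: [0.0, 0.3, -0.6]
grip_width: 0.0
```

Emit:
apply_moves(series=[0,0,-0.0005,0,0,0,1,0,0,-0.001,0,0,0,1,0,0,-0.001,0,0,0,1])

```text
clock: 12.1
eef_pos: [0.5912, 0.125, 0.1322]
orientation: [[0.989, -0.149, -0.0], [-0.149, -0.989, -0.0], [-0.0, 0.0, -1.0]]
ft_force: [-0.4, 1.2, -0.3]
grip_width: -0.0003
```

Emit:
apply_moves(series=[0,0,-0.0005,0,0,0,1,0,0,-0.001,0,0,0,1,0,0,-0.001,0,0,0,1])

```text
clock: 12.48
eef_pos: [0.5914, 0.125, 0.132]
orientation: [[0.989, -0.149, 0.0], [-0.149, -0.989, -0.0], [0.0, 0.0, -1.0]]
ft_force: [-2.5, -0.3, 7.2]
grip_width: 0.0
```

Emit:
apply_moves(series=[0,0,-0.0005,0,0,0,1,0,0,-0.0005,0,0,0,1])

```text
clock: 12.72
eef_pos: [0.5914, 0.1249, 0.1319]
orientation: [[0.989, -0.15, 0.0], [-0.15, -0.989, -0.001], [0.0, 0.0, -1.0]]
ft_force: [-3.7, -1.3, 10.8]
grip_width: 0.0
```

Emit:
apply_moves(series=[0,0,-0.0001,0,0,0,1,0,0,-0.0001,0,0,0,1,0,0,-0.0001,0,0,0,1,0,0,-0.0001,0,0,0,1])

```text
clock: 13.22
eef_pos: [0.5915, 0.1249, 0.1319]
orientation: [[0.989, -0.15, 0.001], [-0.15, -0.989, -0.001], [0.001, 0.0, -1.0]]
ft_force: [-3.9, -1.3, 10.3]
grip_width: -0.0002
```

Emit:
apply_moves(series=[0,0,0.002,0,0,0,1,0,0,0.02,0,0,0,1,0,0,0.07,0,0,0,1,0,0,0.12,0,0,0,1,0,-0.05,0.12,0,0,0,1])

```text
clock: 13.85
eef_pos: [0.5938, 0.0805, 0.2567]
orientation: [[0.99, -0.142, 0.01], [-0.142, -0.99, 0.005], [0.009, -0.006, -1.0]]
ft_force: [1.2, -0.6, -1.4]
grip_width: 0.0004
```

Emit:
apply_moves(series=[0,-0.055,0,0,0,0,1,0,-0.11,0,0,0,0,1,0,-0.165,0,0,0,0,1,0,-0.22,0,0,0,0,1,0,-0.22,0,0,0,0,1])

```text
clock: 14.48
eef_pos: [0.5906, -0.1518, 0.2514]
orientation: [[0.987, -0.158, 0.0], [-0.158, -0.987, -0.003], [0.001, 0.003, -1.0]]
ft_force: [-0.1, -0.2, -0.3]
grip_width: 0.0005
```

```bash
python3 m.py; cp $(ls -t pics/*|head -1) pics/final.png
```

```text
14.475 [ 0.59058237 -0.1517595   0.25139549] [-0.1246731  -0.19446771 -0.27670129]
top supply ((516.5491943359375, 244.96006774902344), (260.5931091308594, 246.4555206298828), 78.59320831298828)
 top plane tilt [-1.000000e-04  0.000000e+00  1.216649e+02]
top wedge ((581.012939453125, 59.45848083496094), (83.9423599243164, 47.56765365600586), 81.32105255126953) [[551.0, 22.0], [598.0, 14.0], [611.0, 97.0], [564.0, 105.0]]
scene supply ((519.866455078125, 248.40635681152344), (260.2005310058594, 245.87353515625), 78.6773452758789)
 top plane tilt [-0.000000e+00  1.200000e-03  1.222333e+02]
scene wedge ((583.2883911132812, 59.00832748413086), (83.39128112792969, 48.13377380371094), 80.64433288574219) [[553.0, 22.0], [600.0, 14.0], [614.0, 96.0], [566.0, 104.0]]
```

View pics/final.png

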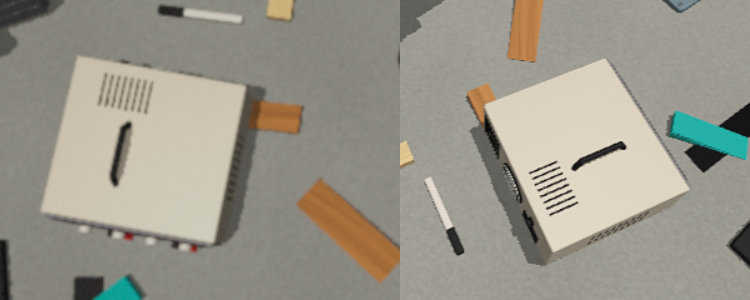

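The final view shows the wedge under the rear right corner, at (275,116) in the left panel. The supply and wedge are where they were before the press, and the arm is clear of everything. I'm handing the job in.

```bash
python3 -c "
from bench import close_job
print(close_job())"
```

```text
the job is handed in; nothing more can be done
None
```

I slid the small brown wedge thin end first under the rear right foot with shut fingertips, without gripping or lifting it. I stopped when the push had risen to about 5 N (snug). I then pressed on the case top above that foot with 10–11 N for about 0.6 s.

- **Press:** the corner held, with the fingertip height steady to about 0.3 mm as the force built. There was also a sideways force of about 4 N during the press, but the supply did not move.
- **Final pictures:** the supply is within about 0.1 mm of where it started, and the wedge did not shift in the press beyond measuring noise (about 0.4 mm in one view, none in the other). About 83 mm of the wedge sticks out of the case, against the 80 mm expected.
- **Disagreement:** the two cameras differ by about 3.5 mm on the supply's absolute position, so I used their average.
- **Bystanders:** those I could see in the last pictures looked undisturbed. I did not measure them individually.

The job was handed in at about 14.6 s on the robot's clock, with the arm clear of everything.

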